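# Open the evening clutch by its concealed catch

### The arm

A 6-joint arm with a two-finger parallel gripper is mounted at the origin on a cart in front of the work surface, level with it; the furniture and walls round the work are solid. World frame = base frame: x ahead of the robot, y to its left, z up, the work surface at z = 0. Lengths are in mm, angles in rad, forces in N, time in s.
With the tool pointing down it reaches from about 400 to 925 mm from the base axis. Payload 3.4 kg.
Tool frame: the origin (TCP) lies midway between the tips of the shut fingers; the grasp point (between the pads) lies bot.hold_point_z behind it (bot.hold_point_z is the distance from the TCP to the grasp point, in mm); z points along the fingers, y is the line along which they close (so a half turn about z gives the same grasp; the last joint's range is limited). The gripper opens to 85 mm and grips with 20 to 120 N. Pads are 22 mm wide; open, the fingers measure 114 mm over their backs; the gripper's body (76 mm by 85 mm) begins 54 mm behind the grasp point. The pads swing forward as they close: fully open they stand 13 mm farther back than shut.
Start: joints at [1.188, 0.307, 1.506, -0, 1.328, -0.073], TCP at [175.323, 547.625, 231.305] pointing down, gripper open.
Joint ranges: [-3.12, 3.12], [-1.05, 2.28], [0.14, 2.33], [-1.42, 4.57], [0.1, 2.73], [-2.68, 2.68]. Speed limits (rad/s): [2.57, 2.57, 3.14, 3.14, 3.14, 3.14].

### API

Orientations are given as a unit quaternion [w, x, y, z].
In Python, from workcell import monitor, viewer, bot gives the robot as it stands. The module is installed in compiled form; this text tells all that it offers.
- The arm moves only by the tool step_arm, never from a script. Its argument "rows" is a list of rows, each a list of 3 entries, a list of its own where there are three numbers: the shift along the world's x, y, z in mm, then the turn, a rotation vector about the world's x, y, z in degrees, then the closure, from 0 (fully open) to 1 (shut). A call has exactly 5 rows; each row shifts and turns the commanded pose from where the row before left it; what a row does not reach is not made up. A row lasts 1/8 s, in which the tool goes at most 62.5 mm and 10.7 degrees, less where a joint would pass 70% of its speed; a pose out of reach is approached as far as the arm can. A call with a gripper value outside its range is refused whole. The fingers move at their own pace and stop on an object; the grip force is fixed at half the most. Time passes only in rows, so rows that do not move let the fingers close, or fill a call up. It gives the time, the measured TCP pose, the force, the opening and the grip force at its end, in the units of the state.
- monitor.observe(): the state, without advancing time (a new reading comes with each control period).
- viewer.camera(name): name is "side" or "top"; returns (picture, depth): 384x512x3 uint8, red, green, blue; 384x512 float32, mm along the optical axis (not along the pixel's ray), 0 where there is no reading.
- viewer.camera_info(name): a dict with "K" (3x3 intrinsics, pixels), "R" (3x3) and "t" (3): a world point X has camera coordinates R X + t. Camera axes: x right, y down, z forward; pixel columns grow to the right and rows downward; lengths in mm; the calibration is good to about 2 mm. A picture is of the moment at which its call begins. camera_info takes no time and is no camera call.
- bot.hand_in(): hands the job in; it is judged then, once.
Trained networks look in the newest picture that a camera, given by its name, has taken for a name from the list of things; names that differ only in an ending like _2 or _b are one class to them, and where a whole thing is asked for, a point or a joint stands for the part that bears it (a point fixed in the world has none). Each returns a list of dicts, best first, with "score" (0 to 1); they miss things now and then, are a little off and sometimes report something else, mostly with a low value. They report only what shows in the picture. A call takes as long as a camera call.
- viewer.recognise(camera, query): "point" ([x, y, z] in mm, in world coordinates, good to about 4 mm: the middle of the surface that is visible of it).
- viewer.silhouettes(camera, query): "pixels" (384x512 bool, what is visible of it).
The state is a dict: "t": time; "joint_positions": joint angles; "dq": joint speeds; "tau": joint torques, N m; "tool_pos": TCP position; "tcp_rot": TCP orientation; "ft_force": force on the tool from outside, world axes, zero at the start; "wrist_torque": the same for the moment, N m; "finger_gap": finger opening in mm; "grasp_force": force on a finger pad.
Only numpy, scipy, OpenCV 4.12 (cv2) and the standard library are available. Lean on these libraries where they do the work, as an engineer would, in place of code of your own. Each camera call takes 0.05 s, during which the arm holds its last target. There are 200 camera calls.

### The job

The finished evening clutch lies shut in its bench cradle and has to stand open so that its lining can be checked. Run a fingertip along the front rail between the two corner caps until you feel the concealed notch, press the sprung push-piece inside it towards the back so that the lid springs ajar, then push the lid right back until it stays open by itself. Do not lift or shift the clutch, leave the other things on the bench as they are, and finish clear of everything.

Things in the scene. Friction and masses are not known exactly. Their poses are not given: they have to be found in the camera images.
- clutch: black box clutch with silver frame, lying flat and loose in a low cradle; about 0.8 kg. Origin: centre of its underside; x to its back (hinge), y to its left, z up. Lower half: x -52 to 60 mm. Lid (black, white stones): x -50 to 60, y +-120, z 37 to 53 mm. Silver front rail: x -72 to -52, z 22 to 36 mm; nothing of clutch or cradle lies before or above the rail.
- cradle: shallow wooden tray fixed to the table, in which the clutch lies with 1.5 mm play all round; origin under the clutch's; its floor is 6 mm, its walls are 19 mm above the table; the front wall stands back under the rail
- front_rail (a point): on the flat front face of the silver front rail (14 mm high), half-way up, midway between the two corner caps; axes as the clutch. The caps begin 56 mm left and right of it and stand 1 mm proud. Between them lies the notch: 38 mm wide (y), 8 mm deep (+x), open to front, top and below; its centre is up to 34 mm left or right of this point, each time elsewhere: find it by touch.
- catch (a joint): silver push-piece filling the bottom of the notch, 36 mm wide, 13 mm high: 0 at rest (face 8 mm behind the rail's face), up to 0.006 m as it is pressed to the back (+x). Spring 1.5 N at first, 5 N fully in. By 4.5 mm its hook has let the lid go; it springs back by itself. The lid's front face stands 8 mm behind its fully pressed face.
- lid (a joint): hinge of the lid: 0 shut, grows as it opens, stop at 1.85 rad (leaning back; it stays there by its weight). The catch holds it shut; let go, a spring plunger lifts it to about 0.75 rad, where it rests. From there it swings freely, and falls back to 0.75 rad if left before upright (1.57). About 0.11 kg.
- lid_hinge (a point): middle of the lid's hinge line, which runs along y at the back of the clutch, 37 mm above its underside; axes as the clutch
- lid_edge (a point): middle of the lid's upper front edge (240 mm long); moves with the lid. From the hinge line it lies 110 mm to the front and 16 mm up when shut, and swings up and back on that radius. To open the ajar lid, push this edge back with the outside of an upright finger, its tip 20 to 25 mm below the edge, rising with it along its arc (a level push may jam).
- stud_tin: shallow open tin of studs, 65 mm across, 24 mm high, just right of the cradle; loose, to be left where it is; origin in the middle of its underside
- needle_box: small black carton, 56 x 88 x 22 mm, just left of the cradle; loose, to be left where it is; origin in the middle of its underside
- tape_roll: roll of black tape, 62 mm across, 19 mm high, further left; loose, to be left where it is; origin in the middle of its underside
- scissors: tailor's scissors with black loops, 82 x 228 x 10 mm, lying at the left; loose, to be left where it is; origin in the middle of its underside
- pincers: old brown lasting pincers, 206 x 55 x 21 mm, lying at the right; loose, to be left where it is; origin in the middle of its underside
- paste_jar: yellow jar with a blue screw cap, 65 mm across, 64 mm high, standing at the front right; loose, to be left where it is; origin in the middle of its underside

How it is judged:
By the outcome, as a careful person would: the job done as asked, in the order asked, and still so for the second after the job is handed in, with the robot touching nothing.
It also fails if it takes over 64 s, if anything falls off the work surface, if the arm or the gripper's body presses on something with over 40 N, if the wrist force passes 120 N, or if a joint passes its speed limit or range.

## Working session

There is one attempt and no reset: what is moved stays moved. The work goes in short steps, Python scripts to look and compute and a tool call to move; the robot and the scene stay as the last step left them, time stands still between calls to the robot, and variables do not carry over. Pictures are saved under pics/ and viewed, at most 10 in all, crops included, and the job is handed in when it is done.

Besides the shell and the picture viewer there is one more tool, called after ">>>" as name(argument=value, ...), one argument or row to a line, values as JSON. step_arm: Moves the arm, as the interface text tells. Its arguments: {"type":"object","properties":{"rows":{"type":"array"}},"required":["rows"]}

```bash
mkdir -p pics; cat > h.py <<'E'
import numpy as np, cv2
from workcell import monitor, viewer, bot
def pts(cam,d):
    i=viewer.camera_info(cam);K,R,t=[np.array(i[k]) for k in("K","R","t")]
    v,u=np.mgrid[:d.shape[0],:d.shape[1]]
    c=np.stack([(u-K[0,2])/K[0,0]*d,(v-K[1,2])/K[1,1]*d,d],-1)
    return (c-t.ravel())@R
def proj(cam,X):
    i=viewer.camera_info(cam);K,R,t=[np.array(i[k]) for k in("K","R","t")]
    c=K@(R@np.array(X)+t.ravel());return c[:2]/c[2]
def snap(cam,name):
    p,d=viewer.camera(cam);cv2.imwrite(f"pics/{name}.png",p[:,:,::-1]);return p,d
E
python3 - <<'E'
from h import *
s=monitor.observe();print(s['tool_pos'],s['tcp_rot'],s['finger_gap'],s['ft_force'],bot.hold_point_z)
P={}
for c in("top","side"):
    p,d=snap(c,c+"0");P[c]=pts(c,d)
    for q in("clutch","front_rail","lid_edge","lid_hinge","stud_tin","needle_box","paste_jar","cradle"):
        r=viewer.recognise(c,q);print(c,q,[(np.round(a["point"]).tolist(),round(a["score"],2)) for a in r[:2]])
    for q in("clutch","front_rail","lid_edge"):
        r=viewer.silhouettes(c,q)
        if r:
            m=r[0]["pixels"];X=P[c][m];z=np.median(X[:,2])
            b=cv2.minAreaRect(X[:,:2].astype(np.float32));print(c,q,m.sum(),"z",np.percentile(X[:,2],[5,50,95]).round(),b)
E
```

```text
[175.06085605 546.96361023 230.39451977] [-2.19761532e-04  1.54274939e-01  9.88027440e-01 -9.86761856e-04] 85.68169970281377 [0.05994126 1.03459578 0.5722632 ] 18.700000000000003
top clutch [([532.0, 29.0, 60.0], 0.69)]
top front_rail [([536.0, 34.0, 60.0], 0.56), ([631.0, 405.0, 18.0], 0.5)]
top lid_edge [([545.0, 23.0, 56.0], 0.9)]
top lid_hinge [([534.0, 27.0, 57.0], 0.81)]
top stud_tin [([551.0, -170.0, 11.0], 0.84)]
top needle_box [([556.0, 220.0, 19.0], 0.94)]
top paste_jar [([350.0, -426.0, 63.0], 0.68)]
top cradle [([558.0, 28.0, 17.0], 0.58)]
top clutch 2421 z [42. 59. 65.] ((473.4293518066406, 30.1812744140625), (246.68167114257812, 277.4311218261719), 84.60923767089844)
top front_rail 2455 z [41. 59. 65.] ((475.84039306640625, 29.783065795898438), (247.48220825195312, 282.280029296875), 84.65068054199219)
top lid_edge 2027 z [55. 60. 65.] ((472.17071533203125, 36.88414764404297), (249.0539093017578, 274.5896911621094), 81.04129791259766)
side clutch [([541.0, 86.0, 62.0], 0.94)]
side front_rail [([539.0, 88.0, 62.0], 0.6)]
side lid_edge [([544.0, 61.0, 63.0], 0.63)]
side lid_hinge [([532.0, 88.0, 60.0], 0.62), ([557.0, 156.0, 18.0], 0.2)]
side stud_tin [([548.0, 60.0, 59.0], 0.74)]
side needle_box [([557.0, 242.0, 24.0], 0.68)]
side paste_jar [([355.0, -404.0, 38.0], 0.49)]
side cradle [([559.0, 157.0, 14.0], 0.6)]
side clutch 179 z [12. 42. 66.] ((354.3410949707031, -421.6709899902344), (56.63444137573242, 55.273345947265625), 83.9692611694336)
side front_rail 1474 z [27. 60. 63.] ((565.4637451171875, 543.1862182617188), (1511.477783203125, 141.20416259765625), 86.65226745605469)
side lid_edge 1065 z [47. 61. 63.] ((552.7664184570312, 519.287353515625), (1564.596923828125, 128.79605102539062), 89.43553161621094)
```

View pics/top0.png

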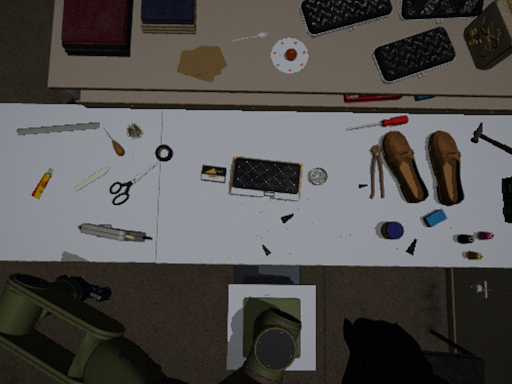

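View pics/side0.png

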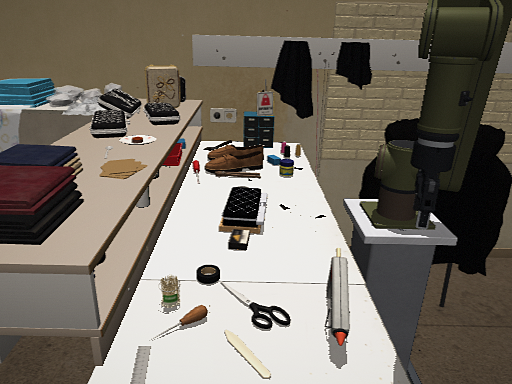

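Top view: clutch at about (265,177), with its silver rail along rows 190–198 facing the robot and turned a few degrees; tin at (318,176), carton at (213,173). Side view confirms it is shut and the front is free.

```bash
python3 - <<'E'
from h import *
p,d=viewer.camera("top");X=pts("top",d)
i=viewer.camera_info("top");print("K",i["K"][0][0],"cam",-np.array(i["R"]).T@np.array(i["t"]).ravel())
box=(abs(X[...,0]-530)<110)&(abs(X[...,1]-27)<150)
lid=box&(X[...,2]>53)&(X[...,2]<70)
b=cv2.minAreaRect(X[lid][:,:2].astype(np.float32));print("lid",lid.sum(),b,np.median(X[lid][:,2]))
# rail: bright pixels in front, z 36..48
rail=box&(X[...,2]>35)&(X[...,2]<50)
R=X[rail];print("rail n",rail.sum(),R.min(0).round(),R.max(0).round())
# front and back edges line fits per column
for nm,m in(("lid",lid),("rail",rail|lid)):
    c=[];
    for u in range(230,305):
        v=np.where(m[:,u])[0]
        if len(v)>2:c.append((*X[v[-1],u,:2],*X[v[0],u,:2]))
    c=np.array(c);print(nm,len(c),"front fit x=a*y+b",np.polyfit(c[4:-4,1],c[4:-4,0],1),"back",np.polyfit(c[4:-4,3],c[4:-4,2],1),"y",c[:,1].min(),c[:,1].max())
im=cv2.resize(p[145:210,190:335,::-1],None,fx=5.5,fy=5.5,interpolation=cv2.INTER_CUBIC);cv2.imwrite("pics/crop.png",im)
for q in("stud_tin","needle_box"):
    print(q)
E
```

```text
K 378.9504005956626 cam [ 337.04108652   61.37405433 1417.42208528]
lid 1981 ((546.9097290039062, 22.97559356689453), (239.73129272460938, 110.8187255859375), 85.00068664550781) 60.06820693180235
rail n 422 [458. -93.  35.] [615. 152.  50.]
lid 68 front fit x=a*y+b [9.24821997e-02 4.90791761e+02] back [9.12398019e-02 5.98322939e+02] y -97.39595521168398 144.2490106027784
rail 70 front fit x=a*y+b [8.88672182e-02 4.69655701e+02] back [7.74498403e-02 5.99395672e+02] y -97.39595521168398 151.8981129992751
stud_tin
needle_box
```

View pics/crop.png

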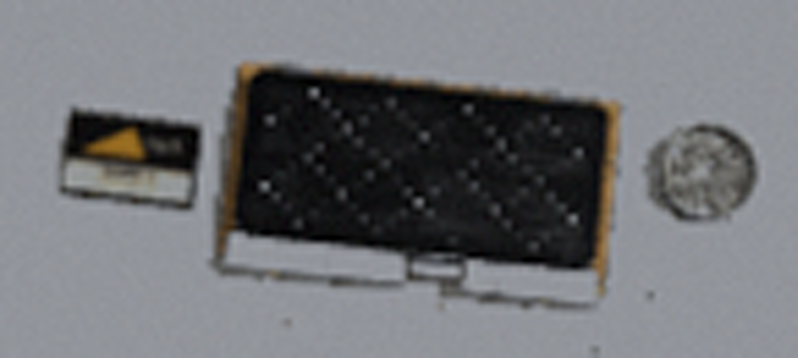

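The crop shows the notch around crop x 407–465, about 17 mm right of the rail's middle (rail ends 218–603). The front_rail point is at about (471, 30, 35), yaw −5.1°. I'll use that as a hint and confirm it by touch.

>>> step_arm(
  rows=[
    [[35, -45, 0], [0, 0, 2.5], 1],
    [[35, -45, 0], [0, 0, 2.5], 1],
    [[35, -45, 0], [0, 0, 2.5], 1],
    [[35, -45, 0], [0, 0, 2.5], 1],
    [[35, -45, 0], [0, 0, 2.5], 1],
  ],
)

```text
t: 1.88
tool_pos: [351.3, 321.3, 231.6]
tcp_rot: [0.0, 0.045, 0.999, 0.0]
ft_force: [0.1, 1.0, -1.0]
finger_gap: -0.1
grasp_force: 0.0
```

>>> step_arm(
  rows=[
    [[14, -50, -10], [-0.3, -3, 0], 1],
    [[14, -50, -10], [-0.3, -3, 0], 1],
    [[14, -50, -10], [-0.3, -3, 0], 1],
    [[14, -50, -10], [-0.3, -3, 0], 1],
    [[14, -55, -10], [-0.3, -3, 0], 1],
  ],
)

```text
t: 2.5
tool_pos: [421.0, 66.3, 181.7]
tcp_rot: [0.133, 0.045, 0.99, -0.007]
ft_force: [0.9, -0.2, -0.5]
finger_gap: 0.1
grasp_force: 0.0
```

>>> step_arm(
  rows=[
    [[4, -7, -30], [0, 0, 0], 1],
    [[4, -7, -35], [0, 0, 0], 1],
    [[4, -7, -35], [0, 0, 0], 1],
    [[4, 0, -30], [0, 0, 0], 1],
    [[4, 0, -18], [0, 0, 0], 1],
  ],
)

```text
t: 3.12
tool_pos: [440.0, 46.4, 32.0]
tcp_rot: [0.13, 0.046, 0.99, -0.007]
ft_force: [-0.2, 0.4, -0.2]
finger_gap: -0.5
grasp_force: 0.0
```

>>> step_arm(
  rows=[
    [[2, 0, -2], [0, 0, 0], 1],
    [[2, 0, 0], [0, 0, 0], 1],
    [[2, 0, 0], [0, 0, 0], 1],
    [[0, 0, 0], [0, 0, 0], 1],
    [[0, 0, 0], [0, 0, 0], 1],
  ],
)

```text
t: 3.75
tool_pos: [446.5, 46.7, 31.8]
tcp_rot: [0.131, 0.045, 0.99, -0.007]
ft_force: [0.8, 0.7, -1.5]
finger_gap: -0.0
grasp_force: 0.0
```

```bash
python3 - <<'E'
from h import *
s=monitor.observe();print(s['tool_pos'],s['tcp_rot'],s['ft_force'])
p,d=snap("side","s1")
a=proj("side",s['tool_pos']);print(a)
u,v=map(int,a);cv2.imwrite("pics/s1c.png",cv2.resize(p[max(0,v-70):v+60,u-100:u+60,::-1],None,fx=4.5,fy=4.5,interpolation=cv2.INTER_CUBIC))
E
```

```text
[446.49784626  46.69125562  31.83352617] [ 0.13148612  0.04533769  0.99025584 -0.00701877] [ 0.77597122  0.72399871 -1.54249818]
[271.12498259 210.28386331]
```

View pics/s1c.png

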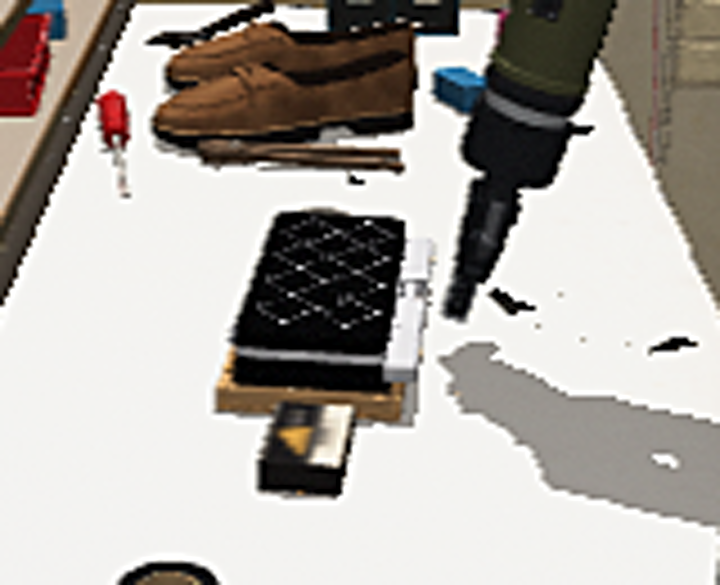

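The tip is at crop (455,315), leaning back correctly and standing in front of the rail (edge at about 425), with the notch visible at (410,285). Now a gentle approach.

>>> step_arm(
  rows=[
    [[2, 0, 0], [0, 0, 0], 1],
    [[2, 0, 0], [0, 0, 0], 1],
    [[2, 0, 0], [0, 0, 0], 1],
    [[2, 0, 0], [0, 0, 0], 1],
    [[0, 0, 0], [0, 0, 0], 1],
  ],
)

```text
t: 4.42
tool_pos: [454.6, 46.6, 31.3]
tcp_rot: [0.131, 0.045, 0.99, -0.007]
ft_force: [0.1, 0.9, -0.4]
finger_gap: -0.0
grasp_force: 0.0
```

>>> step_arm(
  rows=[
    [[1, 0, 0], [0, 0, 0], 1],
    [[1, 0, 0], [0, 0, 0], 1],
    [[1, 0, 0], [0, 0, 0], 1],
    [[1, 0, 0], [0, 0, 0], 1],
    [[0, 0, 0], [0, 0, 0], 1],
  ],
)

```text
t: 5.05
tool_pos: [458.5, 46.6, 31.3]
tcp_rot: [0.131, 0.045, 0.99, -0.007]
ft_force: [0.4, 0.6, -0.9]
finger_gap: 0.0
grasp_force: 0.0
```

>>> step_arm(
  rows=[
    [[1, 0, 0], [0, 0, 0], 1],
    [[1, 0, 0], [0, 0, 0], 1],
    [[1, 0, 0], [0, 0, 0], 1],
    [[0, 0, 0], [0, 0, 0], 1],
    [[0, 0, 0], [0, 0, 0], 1],
  ],
)

```text
t: 5.68
tool_pos: [458.9, 46.5, 30.7]
tcp_rot: [0.129, 0.045, 0.991, -0.007]
ft_force: [-5.4, -0.0, 4.2]
finger_gap: -0.1
grasp_force: 2.7
```

>>> step_arm(
  rows=[
    [[-1.2, -3, 0], [0, 0, 0], 1],
    [[-0.3, -3, 0], [0, 0, 0], 1],
    [[-0.3, -3, 0], [0, 0, 0], 1],
    [[-0.3, -3, 0], [0, 0, 0], 1],
    [[-0.2, -3, 0], [0, 0, 0], 1],
  ],
)

```text
t: 6.3
tool_pos: [458.8, 31.4, 31.2]
tcp_rot: [0.131, 0.045, 0.99, -0.007]
ft_force: [-2.5, 2.9, 0.6]
finger_gap: -0.2
grasp_force: 1.8
```

>>> step_arm(
  rows=[
    [[-0.2, -2, 0], [0, 0, 0], 1],
    [[-0.2, -2, 0], [0, 0, 0], 1],
    [[-0.2, -2, 0], [0, 0, 0], 1],
    [[0, 0, 0], [0, 0, 0], 1],
    [[0, 0, 0], [0, 0, 0], 1],
  ],
)

```text
t: 6.92
tool_pos: [458.6, 25.6, 31.4]
tcp_rot: [0.131, 0.045, 0.99, -0.007]
ft_force: [-0.3, -0.0, -0.1]
finger_gap: 0.6
grasp_force: 0.0
```

>>> step_arm(
  rows=[
    [[1, 0, 0], [0, 0, 0], 1],
    [[1, 0, 0], [0, 0, 0], 1],
    [[0, 0, 0], [0, 0, 0], 1],
    [[0, 0, 0], [0, 0, 0], 1],
    [[0, 0, 0], [0, 0, 0], 1],
  ],
)

```text
t: 7.55
tool_pos: [460.3, 25.6, 31.3]
tcp_rot: [0.131, 0.045, 0.99, -0.007]
ft_force: [0.1, 0.2, 0.1]
finger_gap: -0.1
grasp_force: 0.0
```

>>> step_arm(
  rows=[
    [[0.8, -2, 0], [0, 0, 0], 1],
    [[0.8, -3, 0], [0, 0, 0], 1],
    [[0, -3, 0], [0, 0, 0], 1],
    [[0, -3, 0], [0, 0, 0], 1],
    [[0, 0, 0], [0, 0, 0], 1],
  ],
)

```text
t: 8.18
tool_pos: [462.0, 14.3, 31.3]
tcp_rot: [0.131, 0.046, 0.99, -0.007]
ft_force: [-0.0, 0.4, -1.3]
finger_gap: 0.5
grasp_force: 0.0
```

>>> step_arm(
  rows=[
    [[0, -2, 0], [0, 0, 0], 1],
    [[0, -2, 0], [0, 0, 0], 1],
    [[0, -2, 0], [0, 0, 0], 1],
    [[0, 0, 0], [0, 0, 0], 1],
    [[0, 0, 0], [0, 0, 0], 1],
  ],
)

```text
t: 8.8
tool_pos: [461.5, 8.6, 31.1]
tcp_rot: [0.131, 0.045, 0.99, -0.007]
ft_force: [-0.9, -0.8, 0.2]
finger_gap: -0.0
grasp_force: 0.7
```

>>> step_arm(
  rows=[
    [[0, 3, 0], [0, 0, 0], 1],
    [[0, 2, 0], [0, 0, 0], 1],
    [[1, 0, 0], [0, 0, 0], 1],
    [[1, 0, 0], [0, 0, 0], 1],
    [[1, 0, 0], [0, 0, 0], 1],
  ],
)

```text
t: 9.43
tool_pos: [464.7, 13.7, 31.2]
tcp_rot: [0.131, 0.045, 0.99, -0.007]
ft_force: [-1.3, -0.0, 0.5]
finger_gap: -0.1
grasp_force: 0.9
```

>>> step_arm(
  rows=[
    [[1, 0, 0], [0, 0, 0], 1],
    [[1, 0, 0], [0, 0, 0], 1],
    [[1, 0, 0], [0, 0, 0], 1],
    [[0, 0, 0], [0, 0, 0], 1],
    [[0, 0, 0], [0, 0, 0], 1],
  ],
)

```text
t: 10.05
tool_pos: [467.5, 13.6, 31.1]
tcp_rot: [0.13, 0.045, 0.99, -0.007]
ft_force: [-3.5, -1.5, 1.5]
finger_gap: 0.1
grasp_force: 1.7
```

>>> step_arm(
  rows=[
    [[1, 0, 0], [0, 0, 0], 1],
    [[1, 0, 0], [0, 0, 0], 1],
    [[0.5, 0, 0], [0, 0, 0], 1],
    [[0, 0, 0], [0, 0, 0], 1],
    [[0, 0, 0], [0, 0, 0], 1],
  ],
)

```text
t: 10.68
tool_pos: [469.9, 13.5, 31.1]
tcp_rot: [0.13, 0.045, 0.99, -0.007]
ft_force: [-3.9, -1.7, 2.3]
finger_gap: -0.3
grasp_force: 2.3
```

```bash
python3 - <<'E'
from h import *
s=monitor.observe();print(s['tool_pos'],s['ft_force'])
for c in("side",):
    p,d=snap(c,c+"2");X=pts(c,d)
    cv2.imwrite("pics/s2c.png",cv2.resize(p[150:280,190:350,::-1],None,fx=4.5,fy=4.5,interpolation=cv2.INTER_CUBIC))
E
```

```text
[469.88904806  13.52728425  31.08299631] [-3.92362383 -1.66093974  2.34773689]
```

View pics/s2c.png

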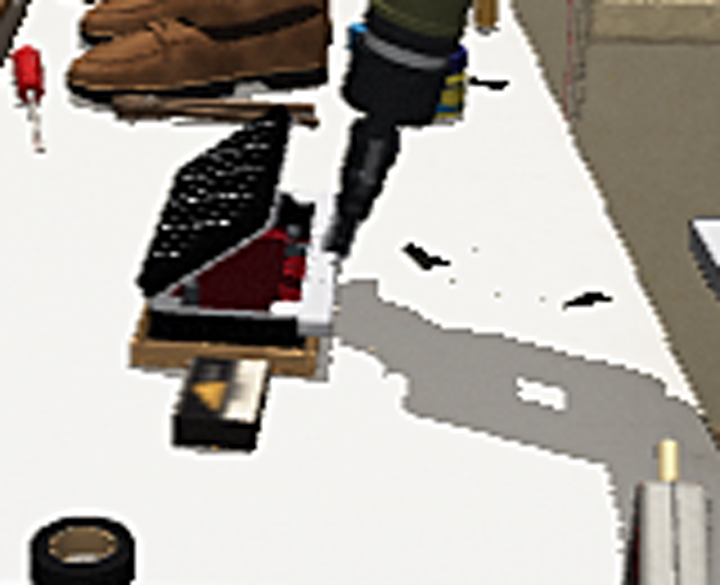

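The lid is ajar (rim top at crop (285,115)) and the finger is clear of it. Retreating, rising and going upright.

>>> step_arm(
  rows=[
    [[-8, 1, 0], [0, 0, 0], 1],
    [[-10, 1, 0], [0, 0, 0], 1],
    [[-10, 1, 0], [0, 0, 0], 1],
    [[0, 1, 15], [0, 0, 0], 1],
    [[0, 1, 20], [0, 0, 0], 1],
  ],
)

```text
t: 11.35
tool_pos: [441.9, 18.8, 66.4]
tcp_rot: [0.131, 0.045, 0.99, -0.007]
ft_force: [0.6, -0.3, -0.1]
finger_gap: 0.2
grasp_force: 0.0
```

>>> step_arm(
  rows=[
    [[0, 1, 20], [0.3, 3, 0], 1],
    [[0, 0, 22], [0.3, 3, 0], 1],
    [[10, 0, 0], [0.3, 3, 0], 1],
    [[15, 0, 0], [0.3, 3, 0], 1],
    [[15, 0, 0], [0.3, 3, 0], 1],
  ],
)

```text
t: 11.98
tool_pos: [483.0, 19.8, 108.7]
tcp_rot: [0.0, 0.046, 0.999, 0.0]
ft_force: [0.4, -0.0, -0.3]
finger_gap: 0.3
grasp_force: 0.0
```

```bash
python3 - <<'E'
from h import *
s=monitor.observe();print(s['tool_pos'],s['tcp_rot'],s['ft_force'])
p,d=viewer.camera("side");X=pts("side",d)
u,v=map(int,proj("side",[540,20,120]));cv2.imwrite("pics/s3c.png",cv2.resize(p[150:280,190:350,::-1],None,fx=4.5,fy=4.5,interpolation=cv2.INTER_CUBIC))
p,d=viewer.camera("top");X=pts("top",d)
for y in(-60,80):
  m=(abs(X[...,1]-y)<20)&(abs(X[...,0]-550)<90)&(X[...,2]>60)&(X[...,2]<145)
  Q=X[m];k=Q[:,2].argmax();print(y,len(Q),Q[k].round(),Q[Q[:,0]<np.percentile(Q[:,0],8)].mean(0).round())
E
```

```text
[483.01038277  19.79375129 108.69223554] [5.13966961e-05 4.57115813e-02 9.98954676e-01 5.78767014e-05] [ 0.38969396 -0.02355445 -0.28910155]Traceback (most recent call last):
  File "<stdin>", line 8, in <module>
ValueError: attempt to get argmax of an empty sequence
```

View pics/s3c.png

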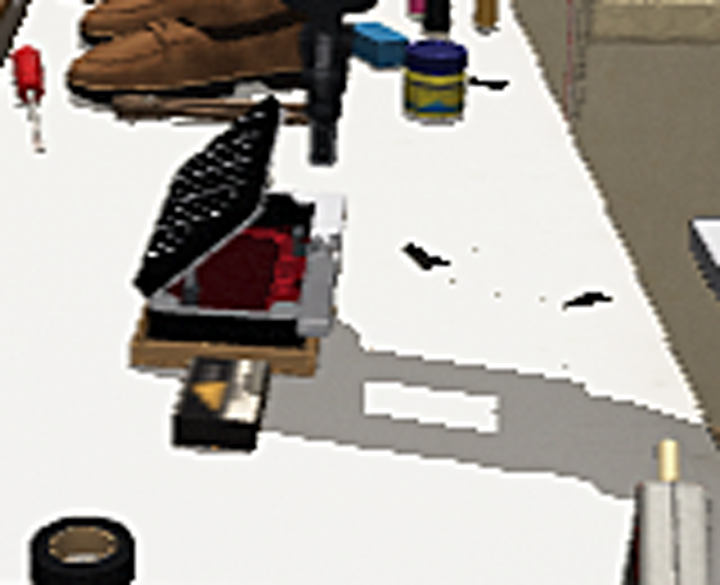

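The lid is resting ajar and the upright fingertip (322,160) is in front of its rim. Advancing along the arc.

>>> step_arm(
  rows=[
    [[8, 0, 0], [0, 0, 0], 1],
    [[8, 0, 0], [0, 0, 0], 1],
    [[6, 0, 0], [0, 0, 0], 1],
    [[5, 0, 2], [0, 0, 0], 1],
    [[5, 0, 4], [0, 0, 0], 1],
  ],
)

```text
t: 12.7
tool_pos: [513.8, 19.6, 114.3]
tcp_rot: [-0.001, 0.046, 0.999, -0.0]
ft_force: [-2.6, -0.6, -0.2]
finger_gap: -0.4
grasp_force: 0.6
```

>>> step_arm(
  rows=[
    [[4, -0.5, 3], [0, 0, 0], 1],
    [[4, -0.5, 3], [0, 0, 0], 1],
    [[4, 0, 2], [0, 0, 0], 1],
    [[4, -0.5, 2], [0, 0, 0], 1],
    [[4, 0, 2], [0, 0, 0], 1],
  ],
)

```text
t: 13.32
tool_pos: [534.9, 18.0, 126.4]
tcp_rot: [0.0, 0.046, 0.999, -0.0]
ft_force: [-0.3, -0.7, 0.3]
finger_gap: 0.1
grasp_force: 0.2
```

>>> step_arm(
  rows=[
    [[5, -0.5, 1], [0, 0, 0], 1],
    [[5, -0.5, 1], [0, 0, 0], 1],
    [[5, -0.5, 1], [0, 0, 0], 1],
    [[5, -0.5, 1], [0, 0, 0], 1],
    [[5, 0, 1], [0, 0, 0], 1],
  ],
)

```text
t: 13.95
tool_pos: [559.9, 16.1, 131.3]
tcp_rot: [0.0, 0.046, 0.999, -0.0]
ft_force: [-0.3, -0.2, -0.7]
finger_gap: 0.1
grasp_force: 0.1
```

```bash
python3 - <<'E'
from h import *
s=monitor.observe();print(s['tool_pos'],s['ft_force'])
p,d=viewer.camera("side")
cv2.imwrite("pics/s4c.png",cv2.resize(p[150:280,190:350,::-1],None,fx=4.5,fy=4.5,interpolation=cv2.INTER_CUBIC))
E
```

```text
[559.93320453  16.0526516  131.34387116] [-0.28434219 -0.22522813 -0.65689721]
```

View pics/s4c.png

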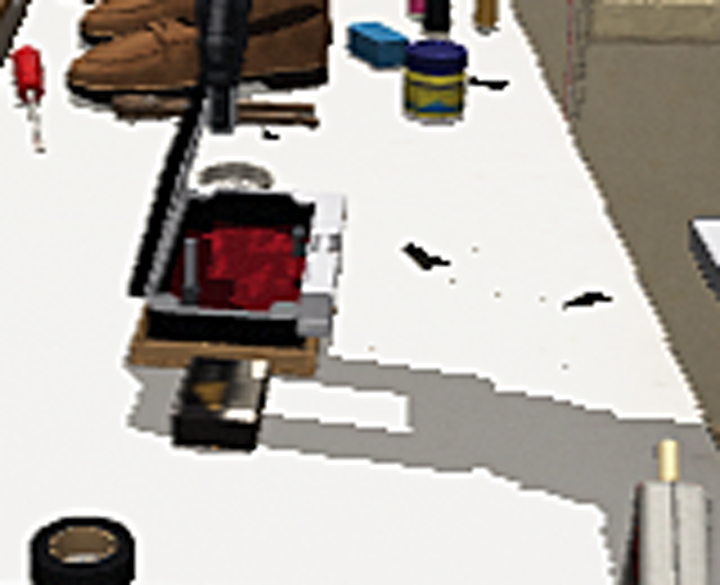

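The lid follows the finger: it stands steep, with its rim at crop (200,100) beside the finger (220,110). I'll keep pushing past upright, now slowly.

>>> step_arm(
  rows=[
    [[5, -0.5, 0], [0, 0, 0], 1],
    [[5, -0.5, 0], [0, 0, 0], 1],
    [[5, -0.5, 0], [0, 0, 0], 1],
    [[5, -0.5, 0], [0, 0, 0], 1],
    [[5, 0, 0], [0, 0, 0], 1],
  ],
)

```text
t: 14.62
tool_pos: [584.9, 14.1, 131.3]
tcp_rot: [-0.0, 0.046, 0.999, -0.0]
ft_force: [-0.8, 1.2, 0.6]
finger_gap: 0.0
grasp_force: 0.0
```

>>> step_arm(
  rows=[
    [[4, -0.5, -0.5], [0, 0, 0], 1],
    [[4, -0.5, -0.5], [0, 0, 0], 1],
    [[4, -0.5, -1], [0, 0, 0], 1],
    [[4, 0, -1], [0, 0, 0], 1],
    [[4, 0, -1], [0, 0, 0], 1],
  ],
)

```text
t: 15.25
tool_pos: [604.7, 12.6, 127.2]
tcp_rot: [-0.0, 0.046, 0.999, 0.0]
ft_force: [0.3, 0.6, 0.4]
finger_gap: 0.1
grasp_force: 0.0
```

>>> step_arm(
  rows=[
    [[3, 0, -1], [0, 0, 0], 1],
    [[3, 0, -1], [0, 0, 0], 1],
    [[2, 0, -1], [0, 0, 0], 1],
    [[0, 0, 0], [0, 0, 0], 1],
    [[0, 0, 0], [0, 0, 0], 1],
  ],
)

```text
t: 15.88
tool_pos: [612.4, 12.6, 124.3]
tcp_rot: [-0.0, 0.046, 0.999, -0.0]
ft_force: [1.0, 0.2, -0.3]
finger_gap: -0.0
grasp_force: 0.0
```

>>> step_arm(
  rows=[
    [[-8, 0, 2], [0, 0, 0], 1],
    [[-20, 0, 10], [0, 0, 0], 1],
    [[-30, 0, 25], [0, 0, 0], 1],
    [[-30, 0, 30], [0, 0, 0], 1],
    [[-30, 0, 30], [0, 0, 0], 1],
  ],
)

```text
t: 16.5
tool_pos: [491.7, 12.7, 222.5]
tcp_rot: [-0.0, 0.046, 0.999, -0.0]
ft_force: [0.4, -0.4, 0.2]
finger_gap: -0.1
grasp_force: 0.0
```

>>> step_arm(
  rows=[
    [[-20, 30, 15], [0, 0, 0], 1],
    [[-10, 40, 0], [0, 0, 0], 1],
    [[0, 40, 0], [0, 0, 0], 1],
    [[0, 40, 0], [0, 0, 0], 1],
    [[0, 0, 0], [0, 0, 0], 1],
  ],
)

```text
t: 17.12
tool_pos: [463.0, 164.4, 237.0]
tcp_rot: [0.0, 0.044, 0.999, 0.0]
ft_force: [0.7, -0.2, 0.5]
finger_gap: 0.2
grasp_force: 0.0
```

```bash
python3 - <<'E'
from h import *
s=monitor.observe();print(s['t'],s['tool_pos'],s['ft_force'])
p,d=viewer.camera("side");q,d2=viewer.camera("top")
f=lambda a:cv2.resize(a[:,:,::-1],None,fx=4,fy=4,interpolation=cv2.INTER_CUBIC)
cv2.imwrite("pics/s5c.png",np.hstack([f(p[150:280,190:290]),f(q[130:260,190:290][:130])]))
E
```

```text
17.125 [462.95510606 164.42100985 236.95710279] [ 0.72768685 -0.2220324   0.50752221]
```

View pics/s5c.png

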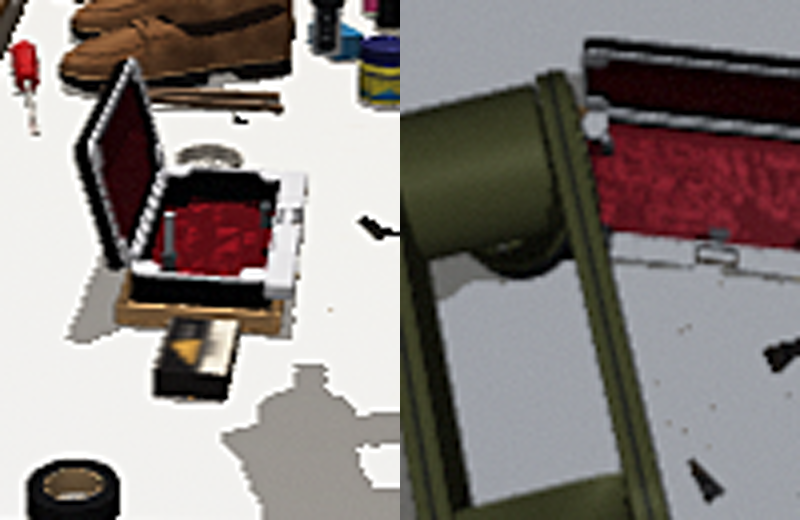

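The lid leans back fully open, with its top at crop (130,65). The clutch is still in its cradle, the carton and tin look undisturbed, and the arm is clear.

```bash
python3 -c "
from workcell import bot
print(bot.hand_in())"
```

```text
the job is handed in; nothing more can be done
None
```

The clutch stands open by itself, lid leaning fully back: I found the notch by touch, pressed the push-piece to release the lid, pushed it past upright, and handed in at 17 s with the arm clear of everything.

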